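# Lay the long pipette on its bench rest

## Task

Pick up the longer of the two hand pipettes lying on the bench and lay it level across the two forks of the raised metal rest, its handle seated down in both forks and roughly centred between them; either end may point either way. Set it down gently rather than dropping it, and leave the shorter pipette where it lies.

Things in the scene. Friction and masses are not known exactly. Their poses are not given: they have to be found in the camera images.
- long_pipette_center (a point): Middle of the longer hand pipette's white handle, 13 mm above the bench it lies on. Handle 140 mm long (x), 28 wide (y), 26 high (z); grey tapering shaft 90 mm on to the tip (+x), thin plunger 25 mm (-x). At the plunger end a finger hook stands 18 mm above the handle, up to 22 mm along it. About 0.11 kg, balanced within 10 mm of this point. z up.
- short_pipette_center (a point): Middle of the handle of the shorter pipette, a bystander of the same colours: handle 85 x 28 x 26 mm, shaft 55 mm, plunger 20 mm, 160 mm overall. 13 mm above the bench; x runs to its tip.
- rest_seat (a point): Where the long handle's middle belongs: midway between the forks, 83 mm above the bench. Fixed metal rest: base plate 120 (x) x 72 (y) x 12 mm, two upright forks 8 mm thick, 45 mm either side of this point along x. Flat saddles 70 mm above the bench, 49 mm wide between the prongs, 62 mm at the prong tops (91 mm high). x runs from fork to fork, as the pipette lies, z up. Open between the forks.
Mind the look-alikes: they are no part of the job. What is shaped like the part that bears rest_seat but blue is not meant.

How it is judged:
By the outcome, as a careful person would: the job done as asked, in the order asked, and still so for the second after the job is handed in, with the robot touching nothing.
It also fails if it takes over 42 s, if anything falls off the work surface, if the arm or the gripper's body presses on something with over 40 N, if the wrist force passes 120 N, or if a joint passes its speed limit or range.

## Robot

A 6-joint arm with a two-finger parallel gripper is mounted at the origin on the work surface. World frame = base frame: x ahead of the robot, y to its left, z up, the work surface at z = 0. Lengths are in m, angles in rad, forces in N, time in s.
With the tool pointing down it reaches from about 0.25 to 0.775 m from the base axis. Payload 4 kg.
Tool frame: the origin (TCP) lies at the centre of the arm's flange, where the gripper is bolted on; the fingertips stand 199 mm ahead of it and the grasp point (between the pads) lies 180 mm ahead of it; z points along the fingers, y is the line along which they close (so a half turn about z gives the same grasp; the last joint's range is limited). The gripper opens to 94 mm and grips with 3 to 60 N. Pads are 16 mm wide; open, the fingers measure 119 mm over their backs; the gripper's body (75 mm by 177 mm) begins 78 mm behind the grasp point.
Start: joints at [-1.324, 0.087, 1.371, -0, 1.684, -0.103], TCP at [0.188, -0.517, 0.405] pointing down, gripper open.
Joint ranges: [-3.1, 3.1], [-0.76, 2.03], [0.27, 2.55], [-1.08, 4.22], [0.17, 2.65], [-2.57, 2.57]. Speed limits (rad/s): [2.79, 2.79, 3.14, 3.14, 3.14, 3.14].

## Interface

Orientations are given as a unit quaternion [x, y, z, w].
In Python, from bench import arm gives the robot as it stands.
- The arm moves only by the shell command python3 -m inch 'ROWS' [FORCE]. ROWS is text: rows parted by semicolons, each of 7 numbers parted by spaces: the shift along the world's x, y, z in cm, then the turn, a rotation vector about the world's x, y, z in rad, then the closure, from 0 (fully open) to 1 (shut). A call has 1 to 10 rows; each row shifts and turns the commanded pose from where the row before left it; what a row does not reach is not made up. A row lasts 1/10 s, in which the tool goes at most 50 mm and 8.59 degrees, less where a joint would pass 70% of its speed; a pose out of reach is approached as far as the arm can. A call is refused whole if a number of a shift passes 5 or a number of a turn 0.15, either way. A call with a gripper value outside its range is refused whole. The fingers move at their own pace and stop on an object; FORCE is the grip in N (left out, the last holds). Time passes only in rows, so rows that do not move let the fingers close. It gives the time, the measured TCP pose, the force, the opening and the grip force at its end, in the units of the state.
- arm.get_state(): the state, without advancing time (a new reading comes with each control period).
- arm.get_image(name): name is "side" or "top" or "wrist"; returns the picture (400x640x3 uint8, red, green, blue); there is no depth.
- arm.camera_info(name): a dict with "fx", "fy", "cx", "cy" (pixels), "k1" (the pictures are not rectified: a ray, as slopes to the right and down, at radius r is drawn at 1 + k1 r^2 times it, then the intrinsics apply), "xyz" and "orientation" of the camera in the world; the wrist camera has in their place "T_tool_cam" (4x4, takes a point from camera to tool coordinates, whose origin is the TCP and whose axes are the flange's). Camera axes: x right, y up, looking along -z (the intrinsics and any distortion apply to the point x, -y, -z); pixel columns grow to the right and rows downward; lengths in m; the calibration is good to about 2 mm. A picture is of the moment at which its call begins: read the wrist's pose just before it. camera_info takes no time and is no camera call.
- arm.finish_job(): hands the job in; it is judged then, once.
The state is a dict: "time_s": time; "joint_pos": joint angles; "joint_velocities": joint speeds; "tau": joint torques, N m; "tcp_pos": TCP position; "ee_rot": TCP orientation; "contact_force": force on the tool from outside, world axes, zero at the start; "torque": the same for the moment, N m; "opening": finger opening in m; "finger_force": force on a finger pad.
Only numpy, scipy, OpenCV 4.12 (cv2) and the standard library are available. Lean on these libraries where they do the work, as an engineer would, in place of code of your own. Each camera call takes 0.05 s, during which the arm holds its last target. There are 200 camera calls.

## Working session

There is one attempt and no reset: what is moved stays moved. The work goes in short steps, Python scripts to look and compute and a shell command to move; the robot and the scene stay as the last step left them, time stands still between calls to the robot, and variables do not carry over. Pictures are saved under pics/ and viewed, at most 10 in all, crops included, and the job is handed in when it is done.

```bash
mkdir -p pics; ls; cat > h.py <<'E'
import numpy as np, cv2
from bench import arm
from scipy.spatial.transform import Rotation as R
def cam(n):
    i=arm.camera_info(n)
    if 'T_tool_cam' in i:
        s=arm.get_state(); T=np.eye(4); T[:3,:3]=R.from_quat(s['ee_rot']).as_matrix(); T[:3,3]=s['tcp_pos']
        T=T@np.array(i['T_tool_cam'])
        return i,T[:3,:3],T[:3,3]
    return i,R.from_quat(i['orientation']).as_matrix(),np.array(i['xyz'])
def cast(c,px,z):
    i,Rm,t=c; px=np.atleast_2d(px).astype(float)
    K=np.array([[i['fx'],0,i['cx']],[0,i['fy'],i['cy']],[0,0,1.]])
    u=cv2.undistortPoints(px[:,None],K,np.array([i['k1'],0,0,0.]))[:,0]
    d=np.c_[u[:,0],-u[:,1],-np.ones(len(u))]@Rm.T
    return t+d*((z-t[2])/d[:,2])[:,None]
def proj(c,P):
    i,Rm,t=c; q=(np.atleast_2d(P)-t)@Rm; x=q[:,0]/-q[:,2]; y=-q[:,1]/-q[:,2]; f=1+i['k1']*(x*x+y*y)
    return np.c_[i['fx']*x*f+i['cx'],i['fy']*y*f+i['cy']]
def snap(n,f):
    c=cam(n); im=arm.get_image(n)[:,:,::-1].copy(); cv2.imwrite('pics/'+f,im); return c,im
E
python3 - <<'E'
from h import *
for n in ('top','side'):
    c,im=snap(n,n+'0.png'); print(n,c[2],c[1][:,2],c[0]['fx'],c[0]['k1'])
print(arm.get_state())
E
```

```text
pics
top [ 0.29940651 -0.06179226  1.05587417] [-0.16280625 -0.01232973  0.98658102] 456.82552937984485 -0.009229858138492527
side [ 0.25795247 -1.1021634   0.77483871] [-0.15345554 -0.82409555  0.54526866] 487.0623395881383 -0.009031771243769601
{'time_s': 0.1, 'joint_pos': array([-1.32408584e+00,  8.78671387e-02,  1.37206783e+00, -4.78068169e-05,
        1.68362957e+00, -1.03093966e-01]), 'joint_velocities': array([ 3.28192255e-04, -2.33394798e-03, -3.81473415e-03, -6.66901516e-06,
        7.94101701e-05, -1.36525217e-05]), 'tau': array([ 1.62005261e-03, -3.41253340e+01, -3.03302050e+01,  7.20340200e-02,
        3.04462994e-02, -1.02343802e-04]), 'tcp_pos': array([ 0.18845911, -0.51659298,  0.40364639]), 'ee_rot': array([ 9.84743543e-01,  1.74009144e-01, -9.44307036e-05, -9.81695743e-04]), 'contact_force': array([ 0.45946537,  0.50784737, -0.86693108]), 'torque': array([ 0.00700369, -0.02324176,  0.03667309]), 'finger_force': 0.0, 'opening': 0.09393685108869194}
```

View pics/top0.png

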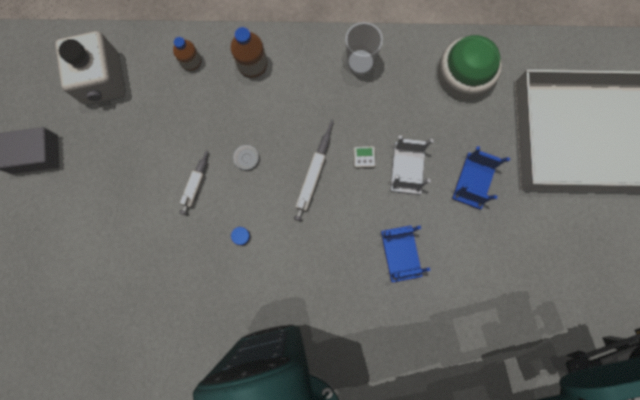

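View pics/side0.png

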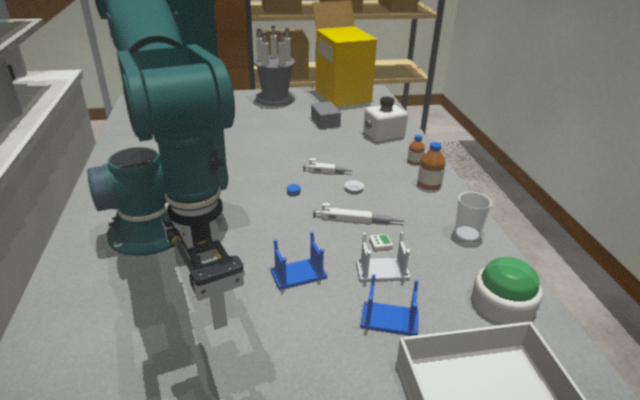

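Top view: the long pipette runs from its tip at (330,123) to its plunger at (298,218). The short one is at (193,185), the metal rest at about (409,165) with forks at rows 143 and 186, and the blue decoys are at (404,253) and (478,180).

```bash
python3 - <<'E'
from h import *
im=cv2.imread('pics/top0.png'); c=cam('top')
def blob(box,thr,name,z):
    x0,y0,x1,y1=box; s=im[y0:y1,x0:x1]; m=((s.min(2)>thr)&(s.max(2).astype(int)-s.min(2)<40)).astype(np.uint8)
    n,l,st,_=cv2.connectedComponentsWithStats(m); k=1+st[1:,4].argmax()
    ys,xs=np.where(l==k); r=cv2.minAreaRect(np.c_[xs,ys].astype(np.float32)+[x0,y0]) if 0 else cv2.minAreaRect((np.c_[xs,ys]+[x0,y0]).astype(np.float32))
    b=cast(c,cv2.boxPoints(r),z); print(name,len(xs),cv2.boxPoints(r).round(1).tolist(),b.round(4).tolist(),'mean',b.mean(0).round(4),'sides',np.linalg.norm(b[1]-b[0]).round(4),np.linalg.norm(b[2]-b[1]).round(4))
print(im[180,300:325].tolist()); 
for t in (110,135,150): blob((285,110,340,230),t,'long',.02); blob((383,128,440,200),t,'rest',.012)
print('tip,plunger',cast(c,[[331,122],[298,219]],.013))
E
python3 - <<'E'
import cv2
im=cv2.imread('pics/top0.png')[110:230,280:440]
cv2.imwrite('pics/crop0.png',cv2.resize(im,None,fx=5,fy=5,interpolation=cv2.INTER_CUBIC))
E
```

```text
[[107, 111, 112], [108, 112, 112], [109, 114, 115], [114, 118, 119], [130, 134, 137], [154, 158, 159], [172, 172, 171], [180, 177, 175], [184, 179, 176], [183, 179, 176], [183, 179, 177], [182, 179, 176], [183, 178, 175], [182, 179, 175], [174, 173, 171], [158, 160, 161], [126, 130, 133], [94, 98, 100], [79, 81, 83], [88, 91, 92], [98, 102, 103], [105, 110, 111], [108, 111, 112], [109, 114, 113], [109, 114, 115]]
long 4102 [[285.0, 110.0], [339.0, 110.0], [339.0, 229.0], [285.0, 229.0]] [[0.7053, 0.0463, 0.02], [0.7072, -0.0824, 0.02], [0.422, -0.0861, 0.02], [0.4198, 0.0371, 0.02]] mean [ 0.5636 -0.0213  0.02  ] sides 0.1288 0.2852
rest 2134 [[383.0, 136.0], [439.0, 136.0], [439.0, 199.0], [383.0, 199.0]] [[0.6469, -0.1879, 0.012], [0.6491, -0.3207, 0.012], [0.4969, -0.3172, 0.012], [0.4947, -0.1875, 0.012]] mean [ 0.5719 -0.2533  0.012 ] sides 0.1328 0.1522
long 607 [[295.0, 205.60000610351562], [314.29998779296875, 151.60000610351562], [324.6000061035156, 155.3000030517578], [305.29998779296875, 209.3000030517578]] [[0.4743, 0.0159, 0.02], [0.6037, -0.0258, 0.02], [0.5951, -0.0502
[... 421 characters left out ...]
 205.3000030517578], [314.3999938964844, 152.10000610351562], [323.79998779296875, 155.3000030517578], [305.3999938964844, 208.5]] [[0.4751, 0.0136, 0.02], [0.6026, -0.0261, 0.02], [0.595, -0.0482, 0.02], [0.4679, -0.0082, 0.02]] mean [ 0.5352 -0.0172  0.02  ] sides 0.1335 0.0234
rest 813 [[391.29998779296875, 178.89999389648438], [394.8999938964844, 149.89999389648438], [424.3999938964844, 153.60000610351562], [420.79998779296875, 182.60000610351562]] [[0.5428, -0.2069, 0.012], [0.6133, -0.2159, 0.012], [0.6054, -0.2854, 0.012], [0.5351, -0.2757, 0.012]] mean [ 0.5742 -0.246   0.012 ] sides 0.071 0.07
tip,plunger [[ 0.67950341 -0.06386635  0.013     ]
 [ 0.44436396  0.00855498  0.013     ]]
```

View pics/crop0.png

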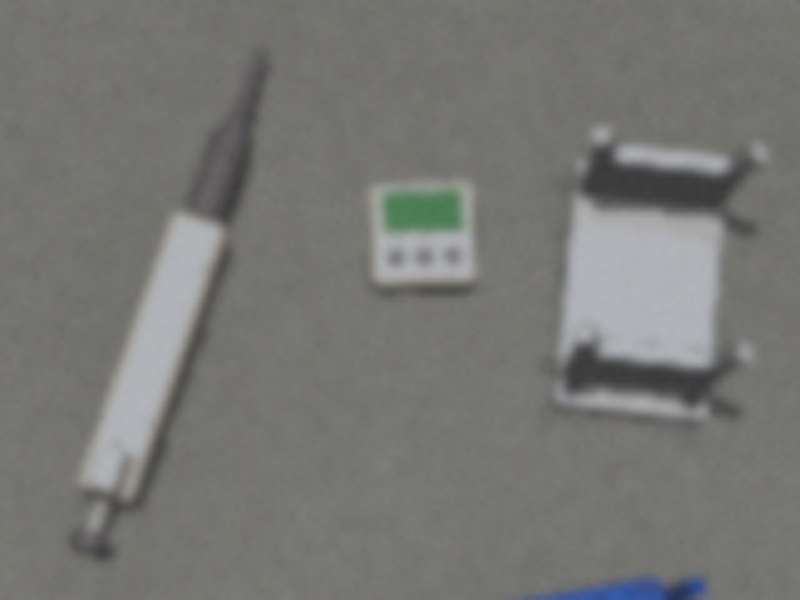

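```bash
python3 - <<'E'
from h import *
c=cam('top'); s=lambda a:np.array(a)/5+[280,110]
p=cast(c,s([[600,133],[760,153],[585,330],[745,352]]),.091); print(p.round(4),p.mean(0))
f=(p[0]+p[1])/2-(p[2]+p[3])/2; print('fork sep',np.linalg.norm(f),'yaw',np.degrees(np.arctan2(f[1],f[0])),np.degrees([np.arctan2(*(p[i]-p[i+1])[[1,0]])-np.pi/2 for i in(0,2)]))
E
python3 -m inch '1.7 2.5 0 0 0 -0.033 0;1.7 2.5 0 0 0 -0.033 0;1.7 2.5 0 0 0 -0.033 0;1.7 2.5 0 0 0 -0.033 0;1.7 2.5 0 0 0 -0.033 0;1.7 2.5 0 0 0 -0.033 0;1.7 2.5 0 0 0 -0.033 0;1.7 2.5 0 0 0 -0.033 0;1.7 2.5 0 0 0 -0.033 0;1.7 2.5 0 0 0 -0.033 0'
python3 -m inch '1.7 2.5 0 0 0 -0.033 0;1.7 2.5 0 0 0 -0.033 0;1.7 2.5 0 0 0 -0.033 0;1.7 2.5 0 0 0 -0.033 0;1.7 2.5 0 0 0 -0.033 0;1.7 2.5 0 0 0 -0.033 0;1.7 2.5 0 0 0 -0.033 0;1.7 2.5 0 0 0 -0.033 0;1.7 2.5 0 0 0 -0.033 0;1.7 2.5 0 0 0 -0.033 0'
python3 -m inch '0 0 0 0 0 0 0;0 0 0 0 0 0 0;0 0 0 0 0 0 0'
python3 - <<'E'
from h import *
c,im=snap('wrist','w0.png'); print(arm.camera_info('wrist')['T_tool_cam'],c[2],c[1][:,2])
E
```

```text
[[ 0.6199 -0.2157  0.091 ]
 [ 0.6119 -0.2856  0.091 ]
 [ 0.531  -0.2083  0.091 ]
 [ 0.5224 -0.2773  0.091 ]] [ 0.57130498 -0.24671464  0.091     ]
fork sep 0.08945799148663228 yaw -5.0104441435832525 [-6.52889646 -7.11584794]
time_s: 1.1
tcp_pos: [0.3589, -0.2655, 0.4042]
ee_rot: [1.0, 0.009, -0.0, -0.0]
contact_force: [0.8, 0.3, 0.2]
opening: 0.0939
finger_force: 0.0
time_s: 2.1
tcp_pos: [0.529, -0.0155, 0.4041]
ee_rot: [0.988, -0.155, -0.001, 0.0]
contact_force: [-0.2, -0.9, 0.7]
opening: 0.094
finger_force: 0.0
time_s: 2.4
tcp_pos: [0.5281, -0.0173, 0.4044]
ee_rot: [0.988, -0.155, -0.0, 0.0]
contact_force: [0.1, 0.5, -0.5]
opening: 0.0939
finger_force: 0.0
[[ 6.97579346e-04  9.57327886e-01  2.89003169e-01  8.43535733e-02]
 [ 9.99999192e-01 -3.60638165e-04 -1.21912092e-03 -7.73290942e-05]
 [-1.06287288e-03  2.89003786e-01 -9.57327364e-01  1.97261464e-02]
 [ 0.00000000e+00  0.00000000e+00  0.00000000e+00  1.00000000e+00]] [ 0.60842808 -0.04301832  0.38464493] [ 0.27641845 -0.08671114  0.95711756]
```

View pics/w0.png

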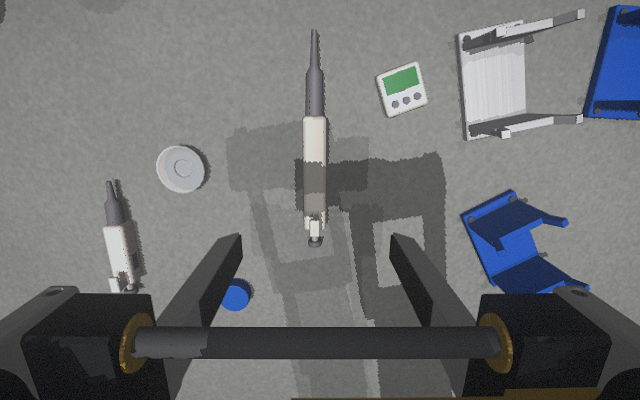

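The wrist view shows the long handle with its front edge at row 117 (columns 304–327), its tip at (314,30) and its hook and plunger at (315,230–245). The rest is at upper right, with base corners at (460,35), (522,20) and (466,139).

```bash
python3 - <<'E'
from h import *
c=cam('wrist'); d=lambda v:np.degrees(np.arctan2(v[1],v[0]))
im=cv2.imread('pics/w0.png')
# handle edges per row by gradient of grey
g=cv2.GaussianBlur(cv2.cvtColor(im,cv2.COLOR_BGR2GRAY),(5,5),0).astype(float); gx=np.gradient(g,axis=1)
mid=[]
for r in list(range(124,155,3)):
    l=290+gx[r,290:313].argmax(); q=316+gx[r,316:340].argmin(); mid.append([(l+q)/2,r,q-l])
mid=np.array(mid); print(mid[[0,5,-1]])
P=cast(c,mid[:,:2],.026); v=np.polyfit(P[:,0],P[:,1],1); print('handle yaw',np.degrees(np.arctan(v[0])))
f=cast(c,[315.5,116.5],.026)[0]; t=cast(c,[314,30],.013)[0]; b=cast(c,[315.5,246],.013)[0]
print('front',f,'tip',t,'plunger',b,'f-t',np.linalg.norm((t-f)[:2]),'yaw',d(t-b),'len',np.linalg.norm(t-b))
u=(t-b)/np.linalg.norm(t-b); print('center from front',f-u*.07,'tip',t-u*.16,'plg',b+u*.095)
s=arm.get_state();Rm=R.from_quat(s['ee_rot']).as_matrix(); print('tool yaw',d(Rm[:,0]),'grasp pt',s['tcp_pos']+.18*Rm[:,2])
# rest base far-left edge corners z=.012
q=cast(c,[[459,35],[522,20],[466,139]],.012); print(q,d(q[0]-q[2]),np.linalg.norm(q[0]-q[2]),np.linalg.norm(q[0]-q[1]))
print(proj(cam('top'),[s['tcp_pos']]))
E
```

```text
[[314. 124.  22.]
 [314. 139.  22.]
 [314. 154.  22.]]
handle yaw -17.60360964416723
front [ 0.59817685 -0.0405565   0.026     ] tip [ 0.68499603 -0.06673305  0.013     ] plunger [0.44079842 0.00993477 0.013     ] f-t 0.09067955773749577 yaw -17.43010423232999 len 0.2559500581107446
center from front [ 0.53139104 -0.01958855  0.026     ] tip [ 0.53234274 -0.01880631  0.013     ] plg [ 0.53143631 -0.01852173  0.013     ]
tool yaw -17.832081843124747 grasp pt [ 0.52796339 -0.01757805  0.22462451]
[[ 0.63269671 -0.21700247  0.012     ]
 [ 0.62706991 -0.28620543  0.012     ]
 [ 0.51831835 -0.20428448  0.012     ]] -6.344786521375364 0.1150832579205344 0.06943133263322414
[[300.30558227 127.15540737]]
```

```bash

python3 -m inch '0.2 -0.05 -3 0 0 0 0;0.2 -0.05 -3 0 0 0 0;0 0 -3 0 0 0 0;0 0 -3 0 0 0 0;0 0 -2.5 0 0 0 0;0 0 -2 0 0 0 0;0 0 -1.5 0 0 0 0;0 0 -1 0 0 0 0;0 0 -0.5 0 0 0 0;0 0 -0.5 0 0 0 0' 12
python3 -m inch '0 0 0 0 0 0 0;0 0 0 0 0 0 0.5;0 0 0 0 0 0 0.8;0 0 0 0 0 0 1;0 0 0 0 0 0 1;0 0 0 0 0 0 1;0 0 0 0 0 0 1;0 0 0 0 0 0 1' 12
```

```text
time_s: 3.45
tcp_pos: [0.5326, -0.0182, 0.2051]
ee_rot: [0.988, -0.155, 0.001, 0.0]
contact_force: [0.1, -0.4, 0.7]
opening: 0.0941
finger_force: 0.0
time_s: 4.25
tcp_pos: [0.5325, -0.0177, 0.2047]
ee_rot: [0.988, -0.154, -0.0, 0.0]
contact_force: [0.2, 0.1, -0.3]
opening: 0.0414
finger_force: 0.0
```

```bash

python3 -m inch '0 0 0 0 0 0 1;0 0 0 0 0 0 1;0 0 0 0 0 0 1;0 0 0 0 0 0 1;0 0 0 0 0 0 1' 15
python3 -m inch '0 0 0.5 0 0 0 1;0 0 1 0 0 0 1;0 0 1.5 0 0 0 1;0 0 2 0 0 0 1;0 0 2 0 0 0 1;0 0 2 0 0 0 1;0 0 2 0 0 0 1;0 0 2 0 0 0 1;0 0 1 0 0 0 1;0 0 0 0 0 0 1' 15
python3 - <<'E'
from h import *
c,im=snap('wrist','w1.png')
E
```

```text
time_s: 4.75
tcp_pos: [0.5325, -0.0177, 0.2047]
ee_rot: [0.988, -0.154, -0.0, 0.0]
contact_force: [-0.2, 0.5, 0.2]
opening: 0.0275
finger_force: 15.0
time_s: 5.75
tcp_pos: [0.5328, -0.0177, 0.3471]
ee_rot: [0.988, -0.154, 0.002, 0.0]
contact_force: [0.3, -0.8, -1.1]
opening: 0.0274
finger_force: 15.0
```

View pics/w1.png

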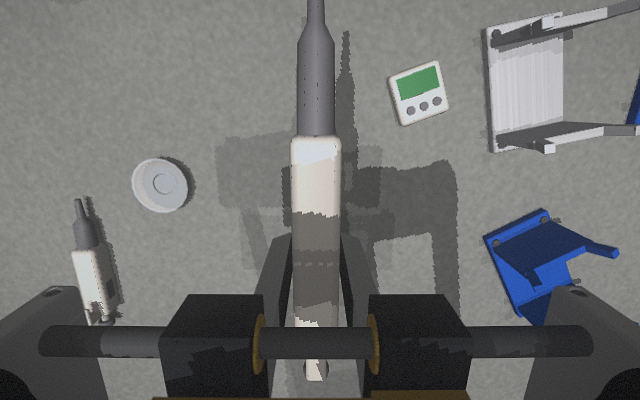

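The pipette is held: the handle's front edge is at row 137, centred on column 316. Next I carry it over the rest.

```bash

python3 -m inch '0.3 -1.5 0 0 0 0.015 1;0.3 -2 0 0 0 0.015 1;0.3 -2 0 0 0 0.015 1;0.3 -2 0 0 0 0.02 1;0.3 -2 0 0 0 0.02 1;0.3 -2 0 0 0 0.02 1;0.3 -2 0 0 0 0.02 1;0.3 -2 0 0 0 0.02 1;0.3 -2 0 0 0 0.02 1;0.3 -2 0 0 0 0.015 1' 15
python3 -m inch '0.3 -1.5 0 0 0 0.01 1;0.3 -1 0 0 0 0.01 1;0.3 -0.9 0 0 0 0 1;0 0 0 0 0 0 1;0 0 0 0 0 0 1;0 0 0 0 0 0 1'
python3 - <<'E'
from h import *
c,im=snap('wrist','w2.png'); cs,a=snap('side','s2.png'); ct,b=snap('top','t2.png')
a=cv2.resize(a[160:320,280:480],None,fx=2.5,fy=2.5); b=cv2.resize(b[80:240,340:500],None,fx=2.5,fy=2.5)
m=np.zeros((500+0,800,3),np.uint8); 
cv2.imwrite('pics/m2.png',np.hstack([cv2.resize(im[:, 100:540],(440,400))[:,:400],cv2.resize(a,(400,400))]))
cv2.imwrite('pics/t2c.png',b)
# predicted pixels of level handle front
s=arm.get_state();Rm=R.from_quat(s['ee_rot']).as_matrix(); g=s['tcp_pos']+.18*Rm[:,2]; print(g, np.degrees(np.arctan2(Rm[1,0],Rm[0,0])), Rm[2])
print('front top edge pred',proj(c,[g+Rm[:,0]*.07+[0,0,.001]]))
E
```

```text
time_s: 6.8
tcp_pos: [0.5623, -0.2134, 0.3426]
ee_rot: [0.998, -0.065, -0.002, -0.001]
contact_force: [-0.1, 0.1, -1.3]
opening: 0.0279
finger_force: 15.0
time_s: 7.4
tcp_pos: [0.5715, -0.246, 0.3448]
ee_rot: [0.999, -0.055, -0.0, -0.0]
contact_force: [-1.2, 0.2, -2.2]
opening: 0.0283
finger_force: 15.0
[ 0.57152136 -0.24610702  0.1649129 ] -6.27198067345261 [ 1.99862418e-04  2.30680832e-05 -9.99999980e-01]
front top edge pred [[315.73925024 136.27111505]]
```

View pics/m2.png

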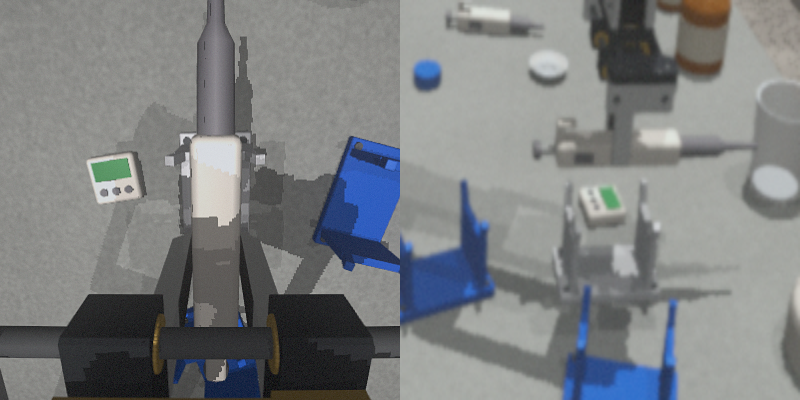

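The pipette is level, and its front edge at row 136 matches the prediction. The far fork's prong tips sit either side of the handle at about (270,158) and (360,158). A quick cast will check the lateral fit.

```bash
python3 - <<'E'
from h import *
c=cam('wrist'); p=cast(c,[[270,159],[360,159]],.091); s=arm.get_state();Rm=R.from_quat(s['ee_rot']).as_matrix()
q=(p-s['tcp_pos'])@Rm; print(p,np.linalg.norm(p[0]-p[1]),'in tool',q.round(4))
im=cv2.imread('pics/w2.png')[120:190,240:400]; cv2.imwrite('pics/w2c.png',cv2.resize(im,None,fx=5,fy=5,interpolation=cv2.INTER_CUBIC))
E
```

```text
[[ 0.62122386 -0.21678484  0.091     ]
 [ 0.61376426 -0.28496707  0.091     ]] 0.06858908451391002 in tool [[ 0.0462 -0.0346  0.2539]
 [ 0.0462  0.034   0.2539]]
```

View pics/w2c.png

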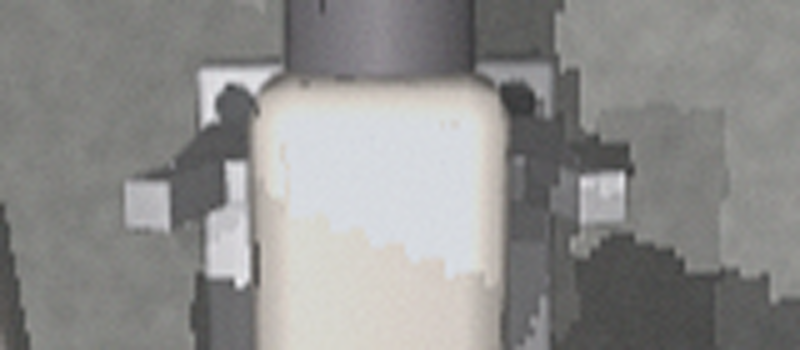

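Inner prong faces are at crop columns 172 and 580, so their midpoint is column 315. The handle's midpoint is 316, so it's centred, with about 1° of yaw to correct. Lowering now.

```bash

python3 -m inch '0 0 -0.5 0 0 0.015 1;0 0 -1 0 0 0 1;0 0 -1.2 0 0 0 1;0 0 -1.2 0 0 0 1;0 0 -1 0 0 0 1;0 0 -0.7 0 0 0 1;0 0 -0.5 0 0 0 1;0 0 -0.3 0 0 0 1;0 0 0 0 0 0 1;0 0 0 0 0 0 1'
python3 -m inch '0 0 -0.1 0 0 0 1;0 0 -0.1 0 0 0 1;0 0 -0.1 0 0 0 1;0 0 0 0 0 0 1;0 0 0 0 0 0 1'
```

```text
time_s: 8.55
tcp_pos: [0.5716, -0.2468, 0.2812]
ee_rot: [0.999, -0.048, 0.0, 0.0]
contact_force: [-0.4, 0.5, -1.3]
opening: 0.0275
finger_force: 15.0
time_s: 9.05
tcp_pos: [0.5715, -0.2467, 0.2777]
ee_rot: [0.999, -0.048, -0.0, 0.0]
contact_force: [-0.4, -0.0, -2.2]
opening: 0.0282
finger_force: 15.0
```

```bash

python3 -m inch '0 0 -0.1 0 0 0 1;0 0 -0.1 0 0 0 1;0 0 0 0 0 0 1;0 0 0 0 0 0 1'
python3 -m inch '0 0 -0.1 0 0 0 1;0 0 0 0 0 0 1;0 0 0 0 0 0 1'
```

```text
time_s: 9.45
tcp_pos: [0.5715, -0.2467, 0.2756]
ee_rot: [0.999, -0.048, -0.0, 0.0]
contact_force: [0.6, -0.1, -1.9]
opening: 0.028
finger_force: 15.0
time_s: 9.75
tcp_pos: [0.5715, -0.2467, 0.2747]
ee_rot: [0.999, -0.048, 0.0, 0.0]
contact_force: [0.2, -0.3, -0.3]
opening: 0.028
finger_force: 15.0
```

```bash

python3 -m inch '0 0 -0.05 0 0 0 1;0 0 0 0 0 0 1;0 0 0 0 0 0 1'
python3 -m inch '0 0 -0.05 0 0 0 1;0 0 0 0 0 0 1;0 0 0 0 0 0 1'
python3 - <<'E'
from h import *
cs,a=snap('side','s3.png'); c,w=snap('wrist','w3.png')
a=cv2.resize(a[180:300,320:440],(400,400),interpolation=cv2.INTER_CUBIC)
cv2.imwrite('pics/m3.png',np.hstack([w[:,120:520],a]))
E
```

```text
time_s: 10.05
tcp_pos: [0.5715, -0.2467, 0.2747]
ee_rot: [0.999, -0.048, 0.0, 0.0]
contact_force: [-0.9, 1.2, 1.7]
opening: 0.0279
finger_force: 15.0
time_s: 10.35
tcp_pos: [0.5714, -0.2466, 0.2746]
ee_rot: [0.999, -0.048, 0.0, 0.0]
contact_force: [-2.9, 1.4, 5.4]
opening: 0.0279
finger_force: 15.0
```

View pics/m3.png

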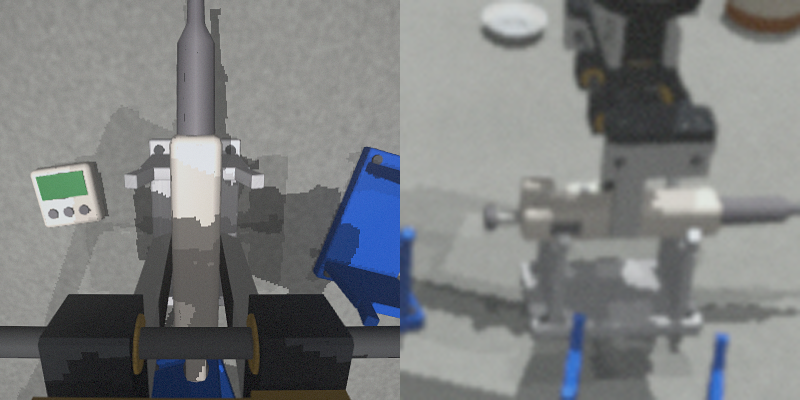

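The handle lies between the far fork's prongs (about columns 137 and 257 in the left half), and the side view shows it down in both forks. Contact came at the expected height with 5 N up. Releasing gently and retreating.

```bash

python3 -m inch '0 0 0.05 0 0 0 1;0 0 0 0 0 0 0.68;0 0 0 0 0 0 0.65;0 0 0 0 0 0 0.6;0 0 0 0 0 0 0.5;0 0 0 0 0 0 0.4;0 0 0 0 0 0 0.3;0 0 0 0 0 0 0.3;0 0 0 0 0 0 0.3;0 0 0 0 0 0 0.3' 5
python3 -m inch '0 0 0.5 0 0 0 0.3;0 0 1 0 0 0 0.3;0 0 1.5 0 0 0 0.3;0 0 2 0 0 0 0.3;0 0 2 0 0 0 0.3;0 0 3 0 0 0 0.3;0 0 3 0 0 0 0.3;0 0 2 0 0 0 0.3;0 0 0 0 0 0 0.3;0 0 0 0 0 0 0.3'
python3 - <<'E'
from h import *
cs,a=snap('side','s4.png'); c,w=snap('wrist','w4.png')
a=cv2.resize(a[180:300,320:440],(400,400),interpolation=cv2.INTER_CUBIC)
cv2.imwrite('pics/m4.png',np.hstack([w[:,120:520],a]))
E
```

```text
time_s: 11.45
tcp_pos: [0.5715, -0.2467, 0.2742]
ee_rot: [0.999, -0.048, 0.0, 0.0]
contact_force: [-0.2, 0.7, -0.3]
opening: 0.0656
finger_force: 0.0
time_s: 12.45
tcp_pos: [0.5713, -0.2466, 0.4252]
ee_rot: [0.999, -0.048, 0.001, 0.0]
contact_force: [0.2, 0.2, -0.6]
opening: 0.0656
finger_force: 0.0
```

View pics/m4.png

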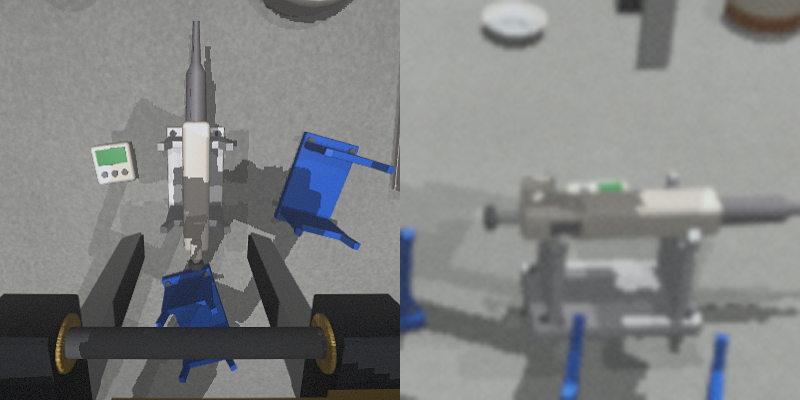

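The pipette lies level in both forks, centred, with its handle front at about (195,122) in the wrist crop. The gripper is well clear of it.

```bash
python3 -c "
from bench import arm
print(arm.finish_job())"
```

```text
the job is handed in; nothing more can be done
None
```

The long pipette lies level and centred in both forks of the metal rest, set down with about 5 N of contact, and the job is handed in at about 12.6 s; I never touched the short pipette.

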